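Tip the scrubbing brush onto its bristles to drain

ROBOT

A 6-joint arm with a two-finger parallel gripper is mounted at the origin on the work surface. World frame = base frame: x ahead of the robot, y to its left, z up, the work surface at z = 0. Lengths are in m, angles in rad, forces in N, time in s.
With the tool pointing down it reaches from about 0.275 to 0.875 m from the base axis. Payload 12.5 kg.
Tool frame: the origin (TCP) lies at the very end of the fingers, on their centre line; the grasp point (between the pads) lies 19 mm behind it; x points along the fingers, y is the direction in which the jaws open and shut, and the axes are right-handed (so a half turn about x gives the same grasp; the last joint's range is limited). The gripper opens to 85 mm and grips with 20 to 120 N. Pads are 22 mm wide; open, the fingers measure 114 mm over their backs; the gripper's body (76 mm by 85 mm) begins 54 mm behind the grasp point. The pads swing forward as they close: fully open they stand 13 mm farther back than shut.
Start: joints at [-1.279, 0.351, 1.652, -0, 1.139, -0.085], TCP at [0.202, -0.511, 0.231] pointing down, gripper open.
Joint ranges: [-2.75, 2.75], [-0.79, 2.1], [0.01, 2.65], [-1.57, 4.71], [0.07, 3.14], [-2.87, 2.87]. Speed limits (rad/s): [2.22, 2.22, 2.79, 3.14, 3.14, 3.14].

INTERFACE

Orientations are given as a 3x3 rotation matrix whose columns are the frame's x, y, z axes.
In Python, from bench import manip gives the robot as it stands. Calls block until the motion is done:
- manip.move_ptp(position, orientation): joint-space move of the TCP to a pose.
- manip.move_l(position, attitude=None, max_speed=0.15): straight line of the TCP; attitude=None keeps the orientation; max_speed is the mean speed in m/s.
- manip.move_j(angles): joint-space move.
- manip.set_gripper(opening, effort=None): opening from 0.0 (shut) to 1.0 (fully open); effort is the grip in N (None keeps the last); returns when the fingers have stopped.
- manip.dwell(seconds).
- manip.inverse_kinematics(position, orientation): joint angles nearest the present ones, or None.
- manip.grab_frame(name): name is "scene" or "top" or "wrist"; returns (picture, depth): 420x560x3 uint8, red, green, blue; 420x560 float32, m along the optical axis (not along the pixel's ray), 0 where there is no reading.
- manip.get_calibration(name): a dict with "camera_matrix" (3x3 intrinsics, pixels), "k1" (the pictures are not rectified: a ray, as slopes to the right and down, at radius r is drawn at 1 + k1 r^2 times it, then the intrinsics apply), "R" (3x3) and "t" (3): a world point X has camera coordinates R X + t. Camera axes: x right, y down, z forward; pixel columns grow to the right and rows downward; lengths in m; the calibration is good to about 2 mm. A picture is of the moment at which its call begins: read the wrist's pose just before it. get_calibration takes no time and is no camera call; for the wrist camera it gives the pose at the moment of the call.
A pose or a line that the arm cannot do raises manip.Unreachable and nothing moves.
- manip.sign_off(): hands the job in, once; it reports no verdict.
Trained networks look in the newest picture that a camera, given by its name, has taken for a name from the list of things; names that differ only in an ending like _2 or _b are one class to them, and where a whole thing is asked for, a point or a joint stands for the part that bears it (a point fixed in the world has none). Each returns a list of dicts, best first, with "confidence" (0 to 1); they miss things now and then, are a little off and sometimes report something else, mostly with a low value. They report only what shows in the picture. A call takes as long as a camera call. They do not tell look-alikes from the thing itself.
- manip.look_for(camera, name): "at" ([x, y, z] in m, in world coordinates, good to about 4 mm: the middle of the surface that is visible of it).
Readings, each from a call of its own:
- manip.current_time(): time.
- manip.current_qpos(): joint angles.
- manip.current_joint_vel(): joint speeds.
- manip.current_joint_torque(): joint torques, N m.
- manip.current_ee_pos(): TCP position.
- manip.current_tcp_rot(): TCP orientation.
- manip.current_force(): force on the tool from outside, world axes, zero at the start.
- manip.current_ft_torque(): the same for the moment, N m.
- manip.current_grip_width(): opening from 0.0 (shut) to 1.0 (fully open).
Only numpy, scipy, OpenCV 4.12 (cv2) and the standard library are available. Lean on these libraries where they do the work, as an engineer would, in place of code of your own. Each camera call takes 0.05 s, during which the arm holds its last target. There are 200 camera calls.

TASK

The bamboo scrubbing brush has been left standing on end on the stone drying mat. With a fingertip, gently push it near the top of its bamboo back so that it topples over onto its bristles and comes to rest entirely inside the grooved, outlined drain panel of the mat. Do not pinch or pick it up, leave the ramekin, kettle filter, kettle and spray bottle where they are, and finish with the hand clear.

Things in the scene. Friction and masses are not known exactly. Their poses are not given: they have to be found in the camera images.
- brush: Bamboo block brush standing on end, 125 mm tall, foot 46 (x) by 58 mm (y), 0.10-0.21 kg. Origin: centre of the foot's underside. Own z along its length, own +x out of the bristles. Flat bamboo back: 23 mm behind the origin. Stiff rigid bristles fill the front 26 mm. Pushed high it tips about the foot's bristle-side edge past a lean of 25 deg, landing flat; pushed below half height it may slide.
- heel_l (a point): corner of the bristle-tip face at the foot end, own +y side: at (23, 26, 0) mm in the brush's frame
- heel_r (a point): corner of the bristle-tip face at the foot end, own -y side: at (23, -26, 0) mm in the brush's frame
- toe_l (a point): corner of the bristle-tip face at the top end, own +y side: at (23, 26, 125) mm in the brush's frame
- toe_r (a point): corner of the bristle-tip face at the top end, own -y side: at (23, -26, 125) mm in the brush's frame
- mat: Fixed pale stone drying mat lying on the draining board, 380 mm (own x) by 280 mm (own y), 8 mm thick. Origin: centre of its underside; z up.
- panel (a point): Centre of the drain panel on the mat's top face (8 mm above the steel), axes as the mat's: a darker rectangle outlined by a 5 mm dark gutter, 210 (x) by 160 mm (y) between gutter middles. Its fine grooves along x do not disturb things. The brush stands at its -x end, bristle side of the foot just inside the gutter, facing the mat's +x within 0.12 rad.
- ramekin: White fluted ceramic ramekin, 72 mm wide, 42 mm tall, standing on the plain strip of the mat on the panel's +y side. Origin: centre of its underside.
- filter: Kettle's mesh filter in a grey plastic frame, 52 x 44 x 6 mm with a small tab, lying on the plain strip of the mat on the panel's +y side. Origin: centre of its underside.
- kettle: Chrome kettle with black loop handle, 170 mm wide body, about 240 mm long over spout and handle, 224 mm tall, standing on the steel right of the mat. Origin: centre of its underside; the spout points along own -x.
- spray: Clear plastic spray bottle with blue trigger head, 80 mm wide, 229 mm tall, standing on the steel left of the mat. Origin: centre of its underside.
Mind the look-alikes: they are no part of the job. Of the things that look like the spray, take the one that is farthest from the robot's base at the start.

How it is judged:
By the outcome, as a careful person would: the job done as asked, in the order asked, and still so for the second after the job is handed in, with the robot touching nothing.
It also fails if it takes over 32 s, if anything falls off the work surface, if the arm or the gripper's body presses on something with over 40 N, if the wrist force passes 120 N, or if a joint passes its speed limit or range.

## Working session

There is one attempt and no reset: what is moved stays moved. The work goes in short steps, each a Python script; the robot and the scene stay as the last script left them, time stands still between calls to the robot, and variables do not carry over. Pictures are saved under pics/ and viewed, about 8 in all and at most 12, crops included, and the job is handed in when it is done.

```bash
mkdir -p pics
cat > h.py <<'E'
import numpy as np, cv2
from bench import manip
def save(n,img): cv2.imwrite('pics/'+n,img[:,:,::-1])
def cloud(cam,depth,cal):
    K=np.array(cal["camera_matrix"]);k1=cal["k1"];h,w=depth.shape
    u,v=np.meshgrid(np.arange(w),np.arange(h))
    p=np.stack([u.ravel(),v.ravel()],1).astype(np.float64)[:,None]
    xy=cv2.undistortPoints(p,K,np.array([k1,0,0,0,0.]))[:,0]
    z=depth.ravel()[:,None]
    P=np.hstack([xy*z,z]); W=(P-np.array(cal["t"]))@np.array(cal["R"])
    W[z[:,0]==0]=np.nan
    return W.reshape(h,w,3)
def snap(cam):
    cal=manip.get_calibration(cam); im,d=manip.grab_frame(cam)
    return im,cloud(cam,d,cal),cal
E
python3 - <<'E'
from h import *
for c in ["scene","top"]:
    im,W,cal=snap(c); save(c+'0.png',im); np.savez('/tmp/'+c,im=im,W=W)
    for n in ["brush","mat","ramekin","filter","kettle","spray"]:
        print(c,n,[(np.round(r["at"],3).tolist(),round(r["confidence"],2)) for r in manip.look_for(c,n)])
print(manip.current_time(),manip.current_tcp_rot().round(2).tolist() if hasattr(manip.current_tcp_rot(),'round') else manip.current_tcp_rot())
E
ls
```

```text
scene brush [([0.583, 0.031, 0.098], 0.58)]
scene mat [([0.646, -0.019, 0.01], 0.68)]
scene ramekin [([0.774, -0.07, 0.028], 0.87)]
scene filter [([0.71, 0.057, 0.014], 0.83), ([0.503, -0.411, 0.146], 0.73)]
scene kettle [([0.502, -0.414, 0.146], 0.92), ([0.527, 0.375, 0.116], 0.56)]
scene spray [([0.231, 0.362, 0.14], 0.94), ([0.375, 0.397, 0.117], 0.79), ([0.528, 0.377, 0.115], 0.78)]
top brush [([0.561, 0.04, 0.131], 0.88)]
top mat [([0.623, 0.002, 0.005], 0.82)]
top ramekin [([0.782, -0.071, 0.017], 0.59)]
top filter [([0.708, 0.063, 0.012], 0.54)]
top kettle [([0.458, -0.399, 0.183], 0.9)]
top spray [([0.501, 0.377, 0.149], 0.83), ([0.359, 0.398, 0.152], 0.79), ([0.21, 0.344, 0.148], 0.75), ([0.345, 0.233, 0.153], 0.56)]
0.7 [[0.0, 0.37, -0.93], [0.0, -0.93, -0.37], [-1.0, -0.0, -0.0]]
h.py
pics
```

View pics/scene0.png

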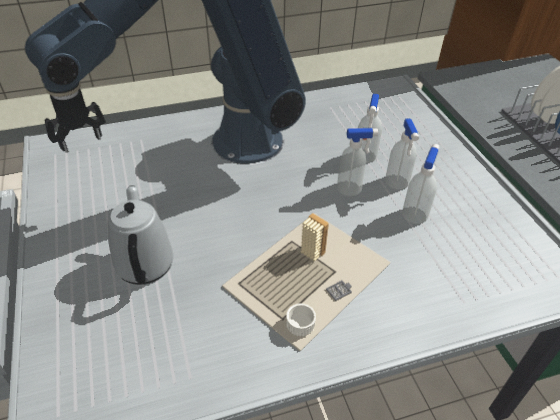

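View pics/top0.png

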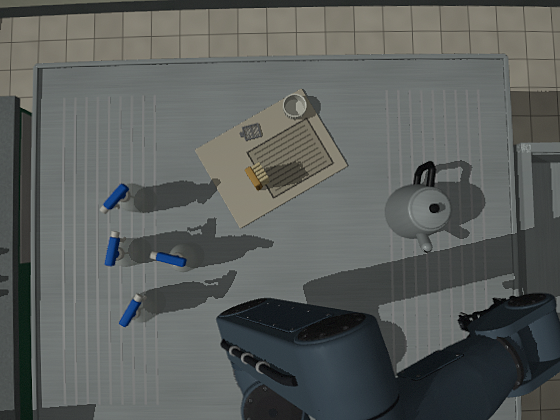

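Scene: a single brush, at scene (315,238) / top (258,177); nothing else looks like it. There are four look-alike spray bottles on the left, all to be avoided. The mat's +x runs right and up in the top image. Next I measure the brush and the mat.

Run:
```python
from h import *
d=np.load('/tmp/top.npz');im,W=d['im'],d['W']; s=np.load('/tmp/scene.npz')
# mat mask: warm pale colour around
hsv=cv2.cvtColor(im,cv2.COLOR_RGB2HSV)
m=((im[...,0].astype(int)-im[...,2]>12)&(abs(W[...,2])<.02)).astype(np.uint8)
m[:80]=0;m[240:]=0
m=cv2.morphologyEx(m,cv2.MORPH_CLOSE,np.ones((9,9)))
n,l,st,_=cv2.connectedComponentsWithStats(m);i=1+st[1:,4].argmax()
P=W[l==i][:,:2];P=P[~np.isnan(P[:,0])].astype(np.float32)
print('mat',cv2.minAreaRect(P),cv2.boxPoints(cv2.minAreaRect(P)).round(3).tolist(),'z',np.nanmedian(W[l==i][:,2]))
# panel: darker within mat
g=cv2.cvtColor(im,cv2.COLOR_RGB2GRAY)
for nm,WW in(('top',W),('scene',s['W'])):
    q=WW.reshape(-1,3); k=(abs(q[:,0]-.57)<.09)&(abs(q[:,1]-.04)<.09)&(q[:,2]>.03)
    b=q[k];t=b[b[:,2]>.118]
    print(nm,len(b),'zmax',np.percentile(b[:,2],[50,90,99]),'top',len(t),cv2.minAreaRect(t[:,:2].astype(np.float32)),cv2.boxPoints(cv2.minAreaRect(t[:,:2].astype(np.float32))).round(3).tolist())
a=cv2.resize(im[80:235,185:360],None,fx=4,fy=4,interpolation=cv2.INTER_CUBIC)
b=cv2.resize(s['im'][205:355,215:395],None,fx=3,fy=3)
save('crop.png',cv2.resize(a,None,fx=1.1,fy=.95) if 0 else a)
```

```text
mat ((0.6304863691329956, 0.005969300866127014), (0.2822903096675873, 0.38148030638694763), 29.38854217529297) [[0.414000004529953, 0.10300000011920929], [0.6010000109672546, -0.2290000021457672], [0.847000002861023, -0.09099999815225601], [0.6600000262260437, 0.2409999966621399]] z 0.009332386602344804
top 391 zmax [0.13178818 0.13539879 0.13777098] top 323 ((0.5641228556632996, 0.041893940418958664), (0.057302895933389664, 0.046030569821596146), 30.9929256439209) [[0.527999997138977, 0.04699999839067459], [0.5509999990463257, 0.007000000216066837], [0.6010000109672546, 0.03700000047683716], [0.5770000219345093, 0.07599999755620956]]
scene 854 zmax [0.10069879 0.13016516 0.13366406] top 303 ((0.568015456199646, 0.0367908701300621), (0.06007958948612213, 0.04925021156668663), 32.44633483886719) [[0.5289999842643738, 0.04100000113248825], [0.5559999942779541, -0.0], [0.6069999933242798, 0.03200000151991844], [0.5799999833106995, 0.07400000095367432]]
```

View pics/crop.png

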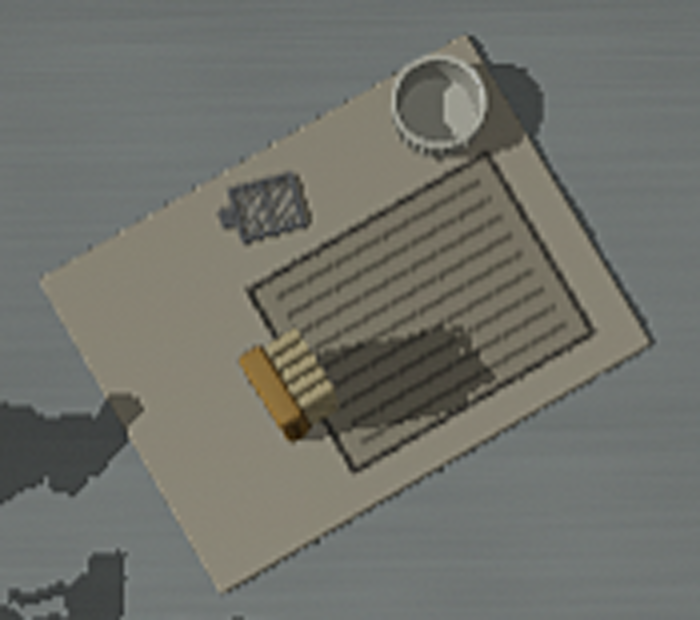

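The crop confirms the pick: brush at crop (285,385), bamboo back lower-left, bristles towards the panel. Panel corners in the crop are (250,290), (488,155), (592,332) and (355,470). The two brush measurements agree on the lateral position and on yaw (about -58.5°), so I'll approach now.

```bash
cat >> h.py <<'E'
yaw=np.radians(-58.5); D=np.array([np.cos(yaw),np.sin(yaw),0]); L=np.array([-D[1],D[0],0])
B=np.array([.5655,.040,0]); R=np.column_stack([[0,0,-1],L,np.cross([0,0,-1],L)])
E
python3 - <<'E'
from h import *
W=np.load('/tmp/top.npz')['W']
c=np.array([[250,290],[488,155],[592,332],[355,470]])/4+[185,80]
C=np.array([np.nanmedian(W[int(round(v))-1:int(round(v))+2,int(round(u))-1:int(round(u))+2].reshape(-1,3),0) for u,v in c])
pc=C.mean(0);mx=(C[1]+C[2]-C[0]-C[3])[:2];mx/=np.linalg.norm(mx);my=np.array([-mx[1],mx[0]])
print('panel',pc.round(4),np.degrees(np.arctan2(mx[1],mx[0])),((C-pc)[:,:2]@np.column_stack([mx,my])).round(4).tolist(),'brush in panel',(B-pc)[:2]@mx,(B-pc)[:2]@my)
p=np.array(manip.current_ee_pos());manip.set_gripper(0.0,20)
manip.move_l([p[0],p[1],.36],max_speed=.3)
pre=B-D*.085
manip.move_ptp([pre[0],pre[1],.30],R)
manip.move_l([pre[0],pre[1],.113],max_speed=.25)
print(manip.current_ee_pos(),manip.current_force(),manip.current_time())
im,W,_=snap('scene');save('pre.png',cv2.resize(im[150:360,190:470],None,fx=2.5,fy=2.5))
E
```

```text
panel [ 0.6262 -0.0556  0.0084] -60.843913276756346 [[-0.1031, 0.0807], [0.1044, 0.0785], [0.1036, -0.0785], [-0.1049, -0.0807]] brush in panel -0.11306619803199758 -0.00639377778164472
[0.52185224 0.11241432 0.11411762] [-0.73155352 -0.26228662  0.02051341] 5.4333
```

View pics/pre.png

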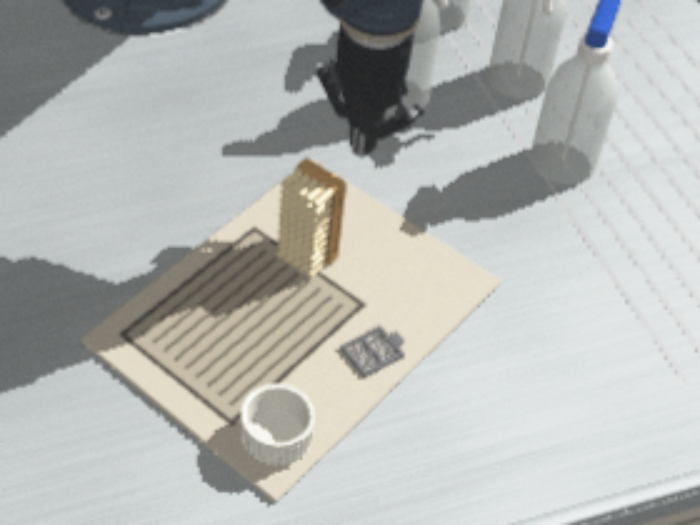

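The shut fingertips are behind the bamboo back, pre.png (365,140), with the brush at (312,220). In the panel frame the foot's bristle edge is at about x=-90 mm, inside the gutter. Now I push gently in steps.

Run:
```python
from h import *
for s in [-.05,-.035,-.02,-.005,.008,.018,.028]:
    q=B+D*s; manip.move_l([q[0],q[1],.113],max_speed=.05)
    f=np.array(manip.current_force()); print(s,(f@D).round(2),f.round(2),manip.current_time())
im,W,_=snap('scene');save('push.png',cv2.resize(im[150:360,190:470],None,fx=2.5,fy=2.5))
q=W.reshape(-1,3);k=(q[:,2]>.04)&(q[:,2]<.09)&(abs(q[:,0]-.6)<.12)&(abs(q[:,1])<.12);print(k.sum(),q[k].mean(0))
```

```text
-0.05 0.31 [-0.02 -0.38 -0.07] 6.3333
-0.035 -0.13 [ 0.01  0.16 -0.69] 6.7833
-0.02 -0.5 [-0.11  0.52 -0.4 ] 7.2333
-0.005 -1.03 [-0.47  0.92 -0.16] 7.6833
0.008 0.31 [0.72 0.08 0.14] 8.0917
0.018 -0.27 [-0.13  0.23 -0.21] 8.4417
0.028 -0.67 [-0.48  0.49 -0.44] 8.7917
864 [ 0.61694726 -0.03952807  0.05086086]
```

View pics/push.png

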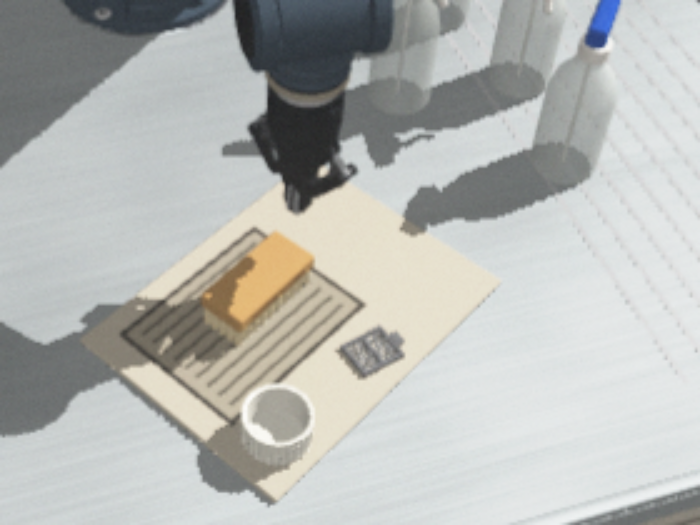

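The brush has toppled and lies flat, back up, at push.png (258,285) within the outline; its heel end is near the -x gutter at about (290,255). I'll retract back and up, then check the clearance from the top.

Run:
```python
from h import *
q=B-D*.085; manip.move_l([q[0],q[1],.2],max_speed=.2)
manip.move_l([.38,.05,.33],max_speed=.25)
pc=np.array([.6262,-.0556]);a=np.radians(-60.7);mx=np.array([np.cos(a),np.sin(a)]);M=np.column_stack([mx,[-mx[1],mx[0]]])
for c in('top','scene'):
    im,W,_=snap(c)
    q=W.reshape(-1,3);k=(q[:,2]>.046)&(q[:,2]<.075)&(abs(q[:,0]-.6)<.12)&(abs(q[:,1]+.02)<.12)
    p=((q[k][:,:2]-pc)@M).astype(np.float32);r=cv2.minAreaRect(p)
    print(c,k.sum(),np.median(q[k][:,2]),r,(cv2.boxPoints(r)*1000).round(0).tolist())
    if c=='top': save('after.png',cv2.resize(im[80:235,185:360],None,fx=4,fy=4,interpolation=cv2.INTER_CUBIC))
print(manip.current_time(),manip.current_ee_pos())
```

```text
top 836 0.054872526259996814 ((-0.028964530676603317, -0.003383692353963852), (0.12486811727285385, 0.05914013087749481), 1.3330532312393188) [[-92.0, 25.0], [-91.0, -34.0], [34.0, -31.0], [33.0, 28.0]]
scene 799 0.05152028629699032 ((-0.022695064544677734, -0.0020510852336883545), (0.12789195775985718, 0.06073927506804466), 2.2761528491973877) [[-88.0, 26.0], [-85.0, -35.0], [42.0, -30.0], [40.0, 31.0]]
10.7667 [0.38028741 0.05013845 0.32894892]
```

View pics/after.png

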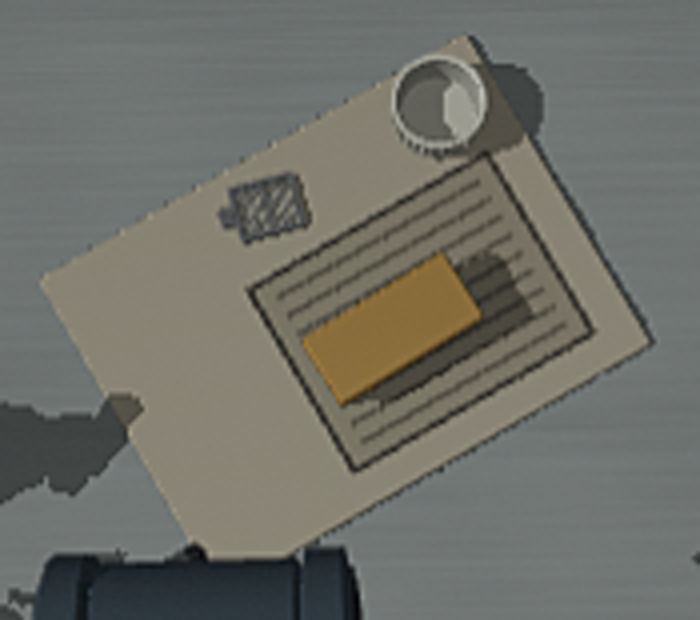

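The after.png crop shows the brush flat at (390,330), its heel edge (303,338)-(343,405) clear of the gutter line. The margin to the gutter's inner edge is about 10 mm, and the filter and ramekin haven't moved.

```bash
python3 -c "
from bench import manip
manip.dwell(.3);print(manip.current_force(),manip.current_time());manip.sign_off()"
```

```text
[-0.44528464  0.38549493 -0.41033392] 11.0667
the job is handed in; nothing more can be done
```

The brush toppled onto its bristles and lies flat, entirely inside the drain panel; I handed the job in at about 11 s. I pushed it slowly near the top of its bamboo back with the shut fingertips, and the force stayed around 1 N.

- **Final position:** in the last top-camera check the brush's back was 55 mm above the steel. It spanned about x -92 to +34 mm and y -34 to +28 mm in the panel's frame. The tightest gap to the gutter's inner edge is about 10 mm, at the -x end.
- **Camera disagreement:** the scene camera put the brush 4–8 mm further along +x. That is still inside the panel either way.
- **Other things:** the ramekin and filter look unmoved in the last close-up. I did not re-measure the kettle or the spray bottles after the push, but the arm was kept clear of them.
- **Hand:** it was backed off well clear of the mat, and the force reading was at noise level before handing in.

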